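# Find the perished isolator mount with a sprung-pin gauge

### The arm

A 6-joint arm with a two-finger parallel gripper is mounted at the origin on the work surface. World frame = base frame: x ahead of the robot, y to its left, z up, the work surface at z = 0. Lengths are in m, angles in rad, forces in N, time in s.
With the tool pointing down it reaches from about 0.4 to 0.825 m from the base axis. Payload 7 kg.
Tool frame: the origin (TCP) lies on the centre line of the jaws, within the pads' length; the fingertips stand 25 mm ahead of it and the grasp point (between the pads) lies 6 mm ahead of it; z points along the fingers, y is the line along which they close (so a half turn about z gives the same grasp; the last joint's range is limited). The gripper opens to 88 mm and grips with 3 to 60 N. Pads are 19 mm wide; open, the fingers measure 130 mm over their backs; the gripper's body (78 mm by 193 mm) begins 47 mm behind the grasp point.
Start: joints at [1.499, 0.359, 0.012, 0, -1.224, -0.288], TCP at [0.238, 0.632, 0.252] pointing down, gripper open.
Joint ranges: [-3.07, 3.07], [-1.43, 2.12], [-1.02, 1.25], [-3.03, 1.67], [-3.05, -0], [-3.03, 3.03]. Speed limits (rad/s): [2.39, 2.39, 3.01, 3.14, 3.14, 3.14].

### API

Orientations are given as [roll, pitch, yaw] about the fixed x, y, z axes, in that order (R = Rz(yaw) Ry(pitch) Rx(roll)).
In Python, from station import readout, vision, arm gives the robot as it stands. The module is installed in compiled form; this text tells all that it offers.
- The arm moves only by the tool carry_out, never from a script. Its argument "commands" is a list of rows, each an object with "dp": the shift along the tool's x, y, z in m, a list of three; "rotation": the turn, a rotation vector about the tool's x, y, z in degrees, a list of three. In form: [{"dp": [dx, dy, dz], "rotation": [wx, wy, wz]}, ...]. A call has 1 to 8 rows; each row shifts and turns the commanded pose from where the row before left it, along the tool's axes as they then stand; what a row does not reach is not made up. A row lasts 1/8 s, in which the tool goes at most 62.5 mm and 10.7 degrees, less where a joint would pass 70% of its speed; a pose out of reach is approached as far as the arm can. A call with a gripper value outside its range is refused whole. "grip" is the finger opening in m, from 0 to 0.0876, set as the call begins (left out, the last holds). The fingers move at their own pace and stop on an object; "force" is the grip in N (left out, the last holds). Time passes only in rows, so rows that do not move let the fingers close. It gives the time, the measured TCP pose, the force, the opening and the grip force at its end, in the units of the state.
- readout.get_state(): the state, without advancing time (a new reading comes with each control period).
- vision.grab_frame(name): name is "scene" or "side" or "wrist"; returns (picture, depth): 480x640x3 uint8, red, green, blue; 480x640 float32, m along the optical axis (not along the pixel's ray), 0 where there is no reading.
- vision.calibration(name): a dict with "fovy" (degrees; the focal length in pixels is half the picture's height over the tangent of half this angle, whatever the lens; pixels are square), "cx", "cy" (the principal point, pixels), "dist" ([k1, k2, p1, p2, k3] as OpenCV has them; the pictures are not rectified), "origin" and "attitude" of the camera in the world; the wrist camera has in their place "mount" (4x4, takes a point from camera to tool coordinates, whose origin is the TCP and whose axes are the flange's). Camera axes: x right, y down, z forward; pixel columns grow to the right and rows downward; lengths in m; the calibration is good to about 2 mm. A picture is of the moment at which its call begins: read the wrist's pose just before it. calibration takes no time and is no camera call.
- arm.job_done(): hands the job in; it is judged then, once.
Trained networks look in the newest picture that a camera, given by its name, has taken for a name from the list of things; names that differ only in an ending like _2 or _b are one class to them, and where a whole thing is asked for, a point or a joint stands for the part that bears it (a point fixed in the world has none). Each returns a list of dicts, best first, with "score" (0 to 1); they miss things now and then, are a little off and sometimes report something else, mostly with a low value. They report only what shows in the picture. A call takes as long as a camera call. They do not tell look-alikes from the thing itself.
- vision.trace(label, camera): "pixels" (480x640 bool, what is visible of it) and "position" ([row, column] in pixels, amid what is visible of it).
The state is a dict: "t": time; "q": joint angles; "qd": joint speeds; "joint_efforts": joint torques, N m; "eef_pos": TCP position; "ee_rot": TCP orientation; "force": force on the tool from outside, world axes, zero at the start; "moment": the same for the moment, N m; "width": finger opening in m; "gripper_force": force on a finger pad.
Only numpy, scipy, OpenCV 4.12 (cv2) and the standard library are available. Lean on these libraries where they do the work, as an engineer would, in place of code of your own. Each camera call takes 0.05 s, during which the arm holds its last target. There are 200 camera calls.

### The job

One of the three rubber-cored isolator mounts in the inspection tray has gone soft. Take the sprung-pin gauge from its rest ring and test the mounts in turn from the robot's left to its right, each time holding the gauge upright with its pin in the middle of the rubber core and gently pressing until the foot sits flat on the mount's metal ring for about half a second (foot force well under 25 N). Then leave the gauge standing free and upright, centred on the mount whose core let the pin sink deepest, without disturbing the other things on the counter.

Things in the scene. Friction and masses are not known exactly. Their poses are not given: they have to be found in the camera images.
- gauge: Loose upright steel gauge, 0.65 kg (+-5 %), round, z up along its axis. Origin: centre of the foot's underside. Barrel 30 mm across from 8 to 68 mm above the origin (grip it here, best near 50 mm), cap 25 mm across to 74 mm. A thin rod with a button stands out on top, to 82 mm, rising by as much as the pin is pushed in (12 mm at most). It starts standing on its rest ring, pin hanging free.
- gauge_foot: The foot disc of the gauge, fixed to it: 38 mm across, 8 mm thick, origin at the centre of its underside (the same point as the gauge's origin).
- gauge_pin (a joint): How far the sprung pin is pushed into the gauge, m: 0 = fully out (10 mm below the foot), 0.010 = level with the foot; spring 0.55 N per mm, no preload. With the foot flat on a mount the pin has sunk 10 mm minus this: sound mounts read about 8 to 9.5 mm (pin force 4.4 to 5.2 N), the soft one about 2.3 to 3.3 mm (1.5 N).
- pin_tip (a point): Centre of the flat end of the gauge's sprung brass pin, 6 mm across, on the gauge's axis; 10 mm below the foot when the pin is fully out.
- rest: Fixed plastic rest ring for the gauge, 52 mm outside, 20 mm hole, 16 mm high; origin at the centre of its underside. It stands to the left or to the right of the tray.
- tray: Fixed shallow aluminium tray, 110 mm (x) by 250 mm (y), walls 22 mm high; origin: centre of its underside. Its clear acrylic flap is folded back open on the far side, reaching 160 mm from the origin, at most 25 mm high. Three isolator mounts that look the same are fixed in it in a row along y, 75 mm apart; which one is soft is drawn anew each time.
- spot_left (a point): On the axis of the left mount (the tray's +y end), 28 mm above the counter. Mount: aluminium ring 48 mm outside, 22 mm inside, round a black rubber core 21 mm across, level with the ring; the core springs back (soft 0.2, sound 1.9 or 3 N per mm, after a preload of as many N); the whole mount gives 8 N per mm, 4 mm at most. Its top lies 0 to 5 mm above this point, differs by mount, not measured: find it by touch.
- spot_middle (a point): On the axis of the middle mount (the tray's centre), 28 mm above the counter. Mount: aluminium ring 48 mm outside, 22 mm inside, round a black rubber core 21 mm across, level with the ring; the core springs back (soft 0.2, sound 1.9 or 3 N per mm, after a preload of as many N); the whole mount gives 8 N per mm, 4 mm at most. Its top lies 0 to 5 mm above this point, differs by mount, not measured: find it by touch.
- spot_right (a point): On the axis of the right mount (the tray's -y end), 28 mm above the counter. Mount: aluminium ring 48 mm outside, 22 mm inside, round a black rubber core 21 mm across, level with the ring; the core springs back (soft 0.2, sound 1.9 or 3 N per mm, after a preload of as many N); the whole mount gives 8 N per mm, 4 mm at most. Its top lies 0 to 5 mm above this point, differs by mount, not measured: find it by touch.
- dish: Loose glass petri dish, 90 mm across, 16 mm high; origin at the centre of its underside. Leave alone.
- cup: Loose titanium fastener cup, 56 mm across, 45 mm high; origin at the centre of its underside. Leave alone.
- lid_ring: Loose black anodized lid ring lying flat, 72 mm outside, 56 mm inside, 10 mm high; origin at the centre of its underside. Leave alone.
- weight: Loose polished tungsten balance weight, stepped cylinder 32 mm across, 32 mm high, 0.35 kg; origin at the centre of its underside. Leave alone.
Things that resemble listed ones, but are neither listed nor needed, are in the scene too. Of the things shaped like the gauge, the steel one is meant.

How it is judged:
On the way, in this order (a step that is already met when the one before it is completed fails the run):
1. the pin is pushed into the core of the left mount, with the foot pressed flat on its metal ring (foot force 1 to 25 N, pin within 5 mm of the core's middle, upright within 4 degrees) for 0.3 s (horizontal distance between pin_tip and spot_left below 0.005 m and contact force between gauge_foot and anything else between 1 and 25 N and angle between gauge's own z axis and vertical below 0.07 rad and value of joint gauge_pin above 0.001 m), for 0.3 s.
2. the pin is pushed into the core of the middle mount, with the foot pressed flat on its metal ring (foot force 1 to 25 N, pin within 5 mm of the core's middle, upright within 4 degrees) for 0.3 s (horizontal distance between pin_tip and spot_middle below 0.005 m and contact force between gauge_foot and anything else between 1 and 25 N and angle between gauge's own z axis and vertical below 0.07 rad and value of joint gauge_pin above 0.001 m), for 0.3 s.
3. the pin is pushed into the core of the right mount, with the foot pressed flat on its metal ring (foot force 1 to 25 N, pin within 5 mm of the core's middle, upright within 4 degrees) for 0.3 s (horizontal distance between pin_tip and spot_right below 0.005 m and contact force between gauge_foot and anything else between 1 and 25 N and angle between gauge's own z axis and vertical below 0.07 rad and value of joint gauge_pin above 0.001 m), for 0.3 s.
At the end, for the whole second after the job is handed in: The gauge stands free and at rest, upright within 4 degrees, its foot resting flat with its weight on the ring of the soft mount, the pin within 5 mm of the middle of the core and sunk at least 5.5 mm into it (pin reading 1 to 4.5 mm); the bystanders are where they were (within 15 mm) ((horizontal distance between pin_tip and spot_left below 0.005 m or horizontal distance between pin_tip and spot_middle below 0.005 m or horizontal distance between pin_tip and spot_right below 0.005 m) and contact force between gauge_foot and anything else above 1.5 N and angle between gauge's own z axis and vertical below 0.07 rad and value of joint gauge_pin between 0.001 and 0.0045 m and linear speed of gauge below 0.01 m/s); the robot touches nothing.
It fails at once if the foot of the gauge is pressed on a mount with more than 25 N (contact force between gauge_foot and anything else above 25 N and (horizontal distance between pin_tip and spot_left below 0.03 m or horizontal distance between pin_tip and spot_middle below 0.03 m or horizontal distance between pin_tip and spot_right below 0.03 m)).
It fails at once if the gauge is tipped more than 35 degrees (angle between gauge's own z axis and vertical above 0.6 rad).
It fails at once if a bystander (dish, cup, lid ring, weight) is moved by more than 15 mm (distance of any of dish, cup, lid_ring, weight from where it was at the start of the episode above 0.015 m).
It also fails if it takes over 54 s, if anything falls off the work surface, if the arm or the gripper's body presses on something with over 40 N, if the wrist force passes 120 N, or if a joint passes its speed limit or range.

## Working session

There is one attempt and no reset: what is moved stays moved. The work goes in short steps, Python scripts to look and compute and a tool call to move; the robot and the scene stay as the last step left them, time stands still between calls to the robot, and variables do not carry over. Pictures are saved under pics/ and viewed, at most 10 in all, crops included, and the job is handed in when it is done.

Besides the shell and the picture viewer there is one more tool, called after "Emit:" as name(argument=value, ...), one argument or row to a line, values as JSON. carry_out: Moves the arm, as the interface text tells. Its arguments: {"type":"object","properties":{"commands":{"type":"array"},"grip":{"type":"number"},"force":{"type":"number"}},"required":["commands"]}

```bash
mkdir -p pics; cat > h.py <<'E'
import numpy as np, cv2
from scipy.spatial.transform import Rotation as R
from station import readout, vision, arm
def cam(name, st=None):
    c=vision.calibration(name); f=240/np.tan(np.radians(c['fovy'])/2)
    K=np.array([[f,0,c['cx']],[0,f,c['cy']],[0,0,1.]]); d=np.array(c['dist'],float)
    if 'mount' in c:
        T=np.eye(4); T[:3,:3]=R.from_euler('xyz',st['ee_rot']).as_matrix() if len(st['ee_rot'])==3 else R.from_quat(st['ee_rot']).as_matrix()
        T[:3,3]=st['eef_pos']; T=T@np.array(c['mount'])
    else:
        T=np.eye(4); a=np.array(c['attitude'],float)
        T[:3,:3]=a if a.shape==(3,3) else R.from_euler('xyz',a).as_matrix(); T[:3,3]=c['origin']
    return K,d,T
def ray(C,u,v):
    K,d,T=C; p=cv2.undistortPoints(np.array([[[u,v]]],float),K,d)[0,0]
    return T[:3,3],T[:3,:3]@np.array([p[0],p[1],1])
def at_z(C,u,v,z):
    o,r=ray(C,u,v); return o+r*(z-o[2])/r[2]
def at_d(C,u,v,d):
    o,r=ray(C,u,v); return o+r*d
def cloud(C,dep):
    K,d,T=C; v,u=np.mgrid[:480,:640]
    p=cv2.undistortPoints(np.stack([u.ravel(),v.ravel()],1).astype(float)[:,None],K,d)[:,0]
    P=np.c_[p,np.ones(len(p))]*dep.reshape(-1,1)
    return (P@T[:3,:3].T+T[:3,3]).reshape(480,640,3)
def proj(C,P):
    K,d,T=C; X=(np.array(P)-T[:3,3])@T[:3,:3]
    return cv2.projectPoints(X.reshape(-1,1,3),np.zeros(3),np.zeros(3),K,d)[0][:,0]
def grab(name):
    st=readout.get_state(); im,d=vision.grab_frame(name); return cam(name,st),im,d,st
E
python3 - <<'E'
from h import *
s=readout.get_state(); print({k:np.round(v,3) for k,v in s.items()})
ims=[]
for n in ['scene','side']:
    print(n,{k:np.round(v,3).tolist() for k,v in vision.calibration(n).items()})
    C,im,d,st=grab(n); cv2.imwrite(f'pics/{n}0.png',im[:,:,::-1])
    P=cloud(C,d)
    for l in ['gauge','tray','rest','dish','cup','lid_ring','weight']:
        for r in vision.trace(l,n)[:3]:
            m=r['pixels']&(d>0); q=P[m]; y,x=r['position']
            print(n,l,round(r['score'],2),np.round([y,x]),m.sum(), np.round(np.median(q,0),3) if m.sum() else '', np.round(np.percentile(q,[2,98],axis=0),3).tolist() if m.sum() else '')
print({k:np.round(v,3).tolist() for k,v in vision.calibration('wrist').items()})
E
```

```text
{'t': np.float64(0.0), 'q': array([ 1.499,  0.359,  0.011, -0.   , -1.224, -0.288]), 'qd': array([ 0.001, -0.   ,  0.   ,  0.   ,  0.001,  0.   ]), 'joint_efforts': array([ 0.0000e+00, -5.8272e+01,  2.9306e+01,  6.9970e+00,  7.0000e-03,
       -0.0000e+00]), 'eef_pos': array([0.238, 0.631, 0.251]), 'ee_rot': array([ 3.14, -0.  , -0.36]), 'force': array([-0.416,  0.486,  0.207]), 'moment': array([ 0.027,  0.026, -0.042]), 'gripper_force': np.float64(0.0), 'width': np.float64(0.088)}
scene {'fovy': 49.848, 'cx': 319.894, 'cy': 236.163, 'dist': [-0.025, 0.0, 0.0, 0.0, 0.0], 'origin': [1.251, 0.207, 0.62], 'attitude': [-2.223, -0.007, 1.827]}
scene gauge 0.93 [226. 472.] 635 [0.439 0.285 0.062] [[0.42, 0.271, 0.018], [0.444, 0.302, 0.097]]
scene gauge 0.89 [195. 478.] 320 [0.343 0.292 0.071] [[0.323, 0.279, 0.045], [0.35, 0.306, 0.09]]
scene gauge 0.82 [262. 466.] 734 [0.539 0.285 0.054] [[0.524, 0.271, 0.013], [0.545, 0.3, 0.09]]
scene tray 0.91 [293. 296.] 11259 [0.653 0.014 0.014] [[0.515, -0.114, 0.003], [0.726, 0.126, 0.024]]
scene rest 0.18 [336. 464.] 2196 [0.648 0.29  0.005] [[0.
[... 1025 characters left out ...]
88.] 620 [0.658 0.289 0.005] [[0.609, 0.245, 0.001], [0.693, 0.331, 0.017]]
side cup 0.69 [375. 406.] 1401 [ 0.429 -0.271  0.024] [[0.397, -0.298, 0.001], [0.45, -0.247, 0.046]]
side lid_ring 0.95 [310. 498.] 591 [ 0.634 -0.301  0.009] [[0.603, -0.335, 0.001], [0.67, -0.268, 0.012]]
side lid_ring 0.29 [242. 362.] 6837 [ 0.618 -0.005  0.013] [[0.511, -0.116, 0.002], [0.72, 0.13, 0.024]]
side weight 0.86 [306. 278.] 307 [ 0.371 -0.016  0.022] [[0.362, -0.025, 0.0], [0.388, 0.003, 0.033]]
{'fovy': 64.643, 'cx': 317.983, 'cy': 237.927, 'dist': [-0.051, 0.0, 0.0, 0.0, 0.0], 'mount': [[-0.001, -0.958, -0.286, 0.079], [1.0, -0.001, -0.001, -0.0], [0.0, -0.286, 0.958, -0.133], [0.0, 0.0, 0.0, 1.0]]}
```

View pics/scene0.png

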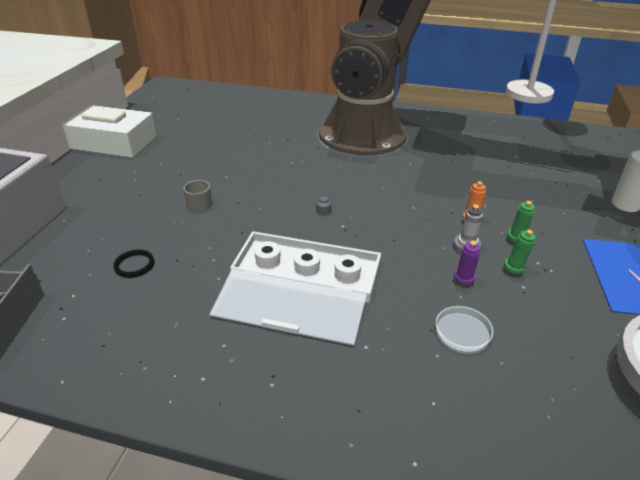

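View pics/side0.png

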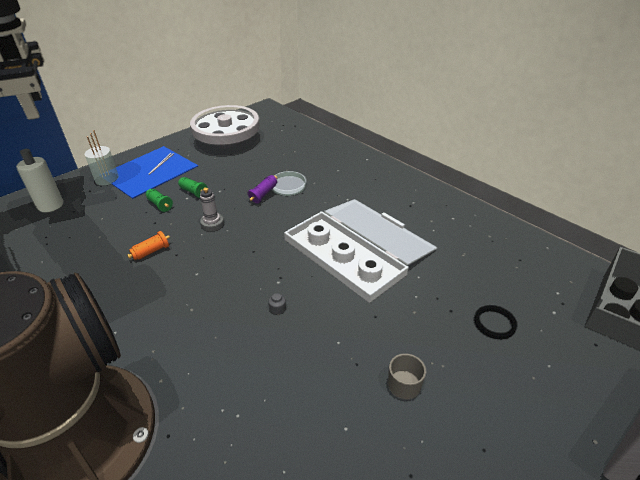

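The scene picture shows gauge-shaped things at (col 477,row 195) orange, (471,226) grey, (467,262) purple and (520,225)/(520,252) green. The steel gauge is the grey one at (471,226), standing on the pale rest. In the side picture the coloured ones have toppled and the grey one still stands at (210,210). I'll confirm it in a crop, then measure.

```bash
python3 - <<'E'
from h import *
C,im,d,st=grab('scene'); P=cloud(C,d)
cv2.imwrite('pics/crop1.png',cv2.resize(im[170:310,380:560],None,fx=4,fy=4,interpolation=cv2.INTER_CUBIC)[:,:,::-1])
for r in vision.trace('gauge','scene')[:6]:
    q=P[r['pixels']&(d>0)]; print(round(r['score'],2),np.round(r['position']),np.round(np.percentile(q,[2,50,98],axis=0),3).tolist())
    m=(q[:,2]>.035)&(q[:,2]<.08)
    if m.sum()>20:
        # circle fit r=15
        from scipy.optimize import least_squares
        s=least_squares(lambda c:np.hypot(q[m,0]-c[0],q[m,1]-c[1])-.015,q[m,:2].mean(0)-[.01,0],loss='soft_l1',f_scale=.002); print('axis',np.round(s.x,4))
m=(P[:,:,2]>.027)&(P[:,:,2]<.037)&(P[:,:,0]>.45)&(P[:,:,0]<.75)&(abs(P[:,:,1])<.15)
n,l,_,c=cv2.connectedComponentsWithStats(m.astype(np.uint8))
for i in range(1,n):
    if (l==i).sum()>20: q=P[l==i]; print('mount',np.round(c[i]),(l==i).sum(),np.round(q.mean(0),4),np.round(q.min(0),3),np.round(q.max(0),3))
print(readout.get_state()['t'])
E
```

```text
0.63 [266. 549.] [[0.455, 0.395, 0.006], [0.474, 0.428, 0.025], [0.487, 0.471, 0.037]]
axis [0.4653 0.4132]
0.62 [239. 547.] [[0.369, 0.405, 0.007], [0.387, 0.44, 0.025], [0.396, 0.481, 0.037]]
axis [0.375  0.4232]
0.6 [228. 472.] [[0.425, 0.272, 0.02], [0.44, 0.286, 0.057], [0.445, 0.301, 0.094]]
axis [0.4274 0.2867]
0.58 [290. 465.] [[0.548, 0.273, 0.02], [0.59, 0.291, 0.036], [0.625, 0.308, 0.045]]
axis [0.5954 0.2971]
0.51 [199. 476.] [[0.251, 0.279, 0.019], [0.292, 0.295, 0.03], [0.317, 0.312, 0.038]]
axis [0.2989 0.2961]
mount [266. 251.] 383 [ 0.5712 -0.067   0.0315] [ 0.543 -0.092  0.027] [ 0.594 -0.044  0.035]
mount [306. 258.] 378 [0.5706 0.0076 0.03  ] [ 0.544 -0.016  0.027] [0.594 0.03  0.033]
mount [347. 264.] 427 [0.5715 0.0823 0.0321] [0.544 0.059 0.027] [0.594 0.105 0.035]
0.9
```

View pics/crop1.png

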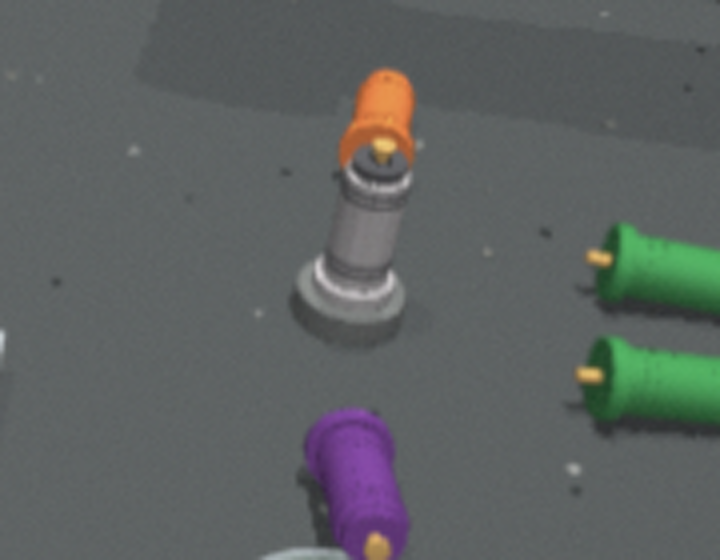

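The crop shows the steel gauge standing on its grey rest ring, at about (470,228) in the scene picture. Orange and purple are lying behind and in front of it. I'm moving over the gauge.

Emit:
carry_out(
  commands=[
    {"dp": [0.0426, 0.0366, 0], "rotation": [0, 0, 0]},
    {"dp": [0.0426, 0.0366, 0], "rotation": [0, 0, 0]},
    {"dp": [0.0426, 0.0366, 0], "rotation": [0, 0, 0]},
    {"dp": [0.0426, 0.0366, 0], "rotation": [0, 0, 0]},
    {"dp": [0.0426, 0.0366, 0], "rotation": [0, 0, 0]},
    {"dp": [0.0426, 0.0366, 0], "rotation": [0, 0, 0]},
    {"dp": [0.0426, 0.0366, 0], "rotation": [0, 0, 0]},
    {"dp": [0, 0, 0], "rotation": [0, 0, -10.3]},
  ],
  grip=0.0876,
)

```text
t: 1.9
eef_pos: [0.4277, 0.2839, 0.252]
ee_rot: [-3.141, -0.0, -0.181]
force: [-0.9, 0.3, 0.7]
width: 0.0876
gripper_force: 0.0
```

Emit:
carry_out(
  commands=[
    {"dp": [0, 0, 0], "rotation": [0, 0, -10.3]},
    {"dp": [0, 0, 0], "rotation": [0, 0, 0]},
  ],
)

```text
t: 2.15
eef_pos: [0.4267, 0.2868, 0.2518]
ee_rot: [-3.141, -0.0, -0.002]
force: [0.5, 0.8, 0.4]
width: 0.0878
gripper_force: 0.0
```

```bash
cat > g.py <<'E'
from h import *
import sys
C,im,d,st=grab('wrist'); P=cloud(C,d)
print('t',st['t'],'tcp',np.round(st['eef_pos'],4),'rot',np.round(st['ee_rot'],4))
cv2.imwrite(f'pics/{sys.argv[1]}.png',im[:,:,::-1])
for r in vision.trace('gauge','wrist')[:3]:
    q=P[r['pixels']&(d>0)]; print(round(r['score'],2),np.round(r['position']),np.round(np.percentile(q,[2,50,98],axis=0),4).tolist())
    for lo,hi in [(.078,.092),(.083,.089),(.092,.101)]:
        t=q[(q[:,2]>lo)&(q[:,2]<hi)]
        if len(t): print(lo,len(t),np.round(t.mean(0),4),np.round((np.percentile(t,1,0)+np.percentile(t,99,0))/2,4))
E
python3 g.py w1
```

```text
t 2.15 tcp [0.4267 0.2868 0.2518] rot [-3.1412e+00 -3.0000e-04 -1.9000e-03]
0.98 [318. 308.] [[0.2419, 0.2786, 0.0051], [0.3138, 0.2964, 0.0267], [0.3242, 0.3114, 0.0376]]
0.96 [254. 174.] [[0.3651, 0.4043, 0.009], [0.3817, 0.4348, 0.0285], [0.3948, 0.479, 0.0375]]
0.79 [ 41. 308.] [[0.542, 0.2753, 0.0185], [0.574, 0.2926, 0.0362], [0.6036, 0.3093, 0.044]]
```

View pics/w1.png

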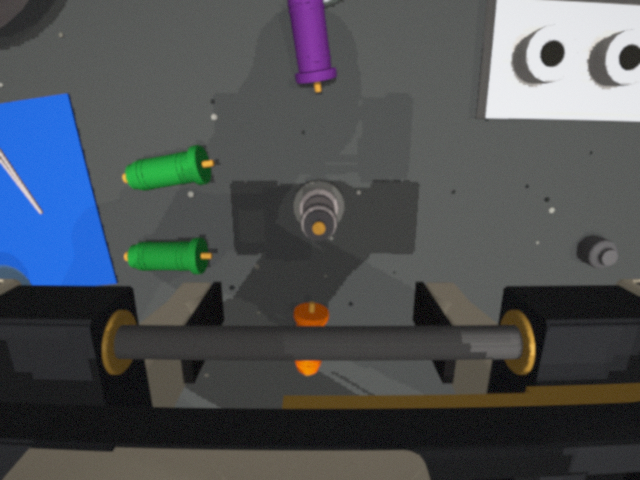

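The wrist picture shows the steel gauge at (318,225), centred between the jaws. Orange is at (311,340), purple at (312,45), and mounts are visible at (545,55) and (625,60).

```bash
python3 - <<'E'
from h import *
C,im,d,st=grab('wrist'); P=cloud(C,d); c=np.array([.427,.286])
near=np.hypot(P[:,:,0]-c[0],P[:,:,1]-c[1])<.03
for lo,hi in [(.094,.102),(.086,.0935),(.014,.0175),(.021,.027)]:
    t=P[near&(P[:,:,2]>lo)&(P[:,:,2]<hi)]
    if len(t): print(lo,len(t),np.round(t.mean(0),4),np.round(t.min(0),4),np.round(t.max(0),4))
print(np.round(proj(C,[st['eef_pos'][0],st['eef_pos'][1],.09]),1), at_z(C,318.5,229,.098))
m=(P[:,:,2]>.027)&(P[:,:,2]<.037)&(P[:,:,0]>.5)&(P[:,:,1]<.15)
print([np.round(f(P[m]),4) for f in (lambda a:a.min(0),lambda a:a.max(0))])
E
```

```text
0.094 135 [0.4285 0.2868 0.0978] [0.4234 0.2823 0.0954] [0.4334 0.2917 0.0998]
0.086 622 [0.4292 0.2869 0.0898] [0.4162 0.2749 0.086 ] [0.4408 0.2991 0.0918]
0.014 643 [0.4377 0.2868 0.0157] [0.4117 0.2622 0.014 ] [0.4541 0.3121 0.0175]
0.021 271 [0.4382 0.2868 0.0237] [0.4219 0.2685 0.0211] [0.4471 0.3056 0.0269]
[[318.  227.1]] [0.42706228 0.28663857 0.098     ]
[array([ 0.5439, -0.0058,  0.027 ]), array([0.5919, 0.1071, 0.0354])]
```

Emit:
carry_out(
  commands=[
    {"dp": [0.0018, 0, 0.04], "rotation": [0, 0, 0]},
    {"dp": [0, 0, 0.04], "rotation": [0, 0, 0]},
    {"dp": [0, 0, 0.04], "rotation": [0, 0, 0]},
    {"dp": [0, 0, 0.04], "rotation": [0, 0, 0]},
    {"dp": [0, 0, 0.02], "rotation": [0, 0, 0]},
    {"dp": [0, 0, 0], "rotation": [0, 0, 0]},
  ],
)

```text
t: 3.05
eef_pos: [0.4276, 0.2863, 0.0701]
ee_rot: [3.139, 0.002, -0.002]
force: [-0.5, -0.5, 0.7]
width: 0.0878
gripper_force: 0.0
```

Emit:
carry_out(
  commands=[
    {"dp": [0, 0, 0], "rotation": [0, 0, 0]},
    {"dp": [0, 0, 0], "rotation": [0, 0, 0]},
    {"dp": [0, 0, 0], "rotation": [0, 0, 0]},
    {"dp": [0, 0, 0], "rotation": [0, 0, 0]},
    {"dp": [0, 0, 0], "rotation": [0, 0, 0]},
    {"dp": [0, 0, 0], "rotation": [0, 0, 0]},
  ],
  grip=0.02,
  force=40,
)

```text
t: 3.8
eef_pos: [0.4284, 0.287, 0.0716]
ee_rot: [-3.142, -0.0, -0.0]
force: [0.1, 0.6, 0.5]
width: 0.0329
gripper_force: 0.0
```

Emit:
carry_out(
  commands=[
    {"dp": [0, 0, 0], "rotation": [0, 0, 0]},
    {"dp": [0, 0, 0], "rotation": [0, 0, 0]},
    {"dp": [0, 0, 0], "rotation": [0, 0, 0]},
  ],
)

```text
t: 4.18
eef_pos: [0.4284, 0.2868, 0.0715]
ee_rot: [3.141, 0.0, -0.0]
force: [-0.1, -1.5, 1.7]
width: 0.0293
gripper_force: 40.0
```

Emit:
carry_out(
  commands=[
    {"dp": [0, 0, -0.01], "rotation": [0, 0, 0]},
    {"dp": [0, 0, -0.03], "rotation": [0, 0, 0]},
    {"dp": [0, 0, -0.03], "rotation": [0, 0, 0]},
    {"dp": [0, 0, -0.01], "rotation": [0, 0, 0]},
    {"dp": [0, 0, 0], "rotation": [0, 0, 0]},
  ],
)

```text
t: 4.8
eef_pos: [0.4281, 0.287, 0.1515]
ee_rot: [-3.141, 0.0, -0.001]
force: [0.1, 0.1, -6.3]
width: 0.0296
gripper_force: 40.0
```

```bash
python3 - <<'E'
from h import *
for n in ['scene','wrist']:
    C,im,d,st=grab(n); P=cloud(C,d); e=st['eef_pos']
    if n=='scene': print(st['t'],np.round(e,4),np.round(st['ee_rot'],4),np.round(st['force'],2),np.round(st['moment'],2))
    cv2.imwrite(f'pics/{n}2.png',im[:,:,::-1])
    near=np.hypot(P[:,:,0]-e[0],P[:,:,1]-e[1])<.03
    for lo,hi in [(.084,.091),(.094,.12),(.12,.15),(.15,.18)]:
        t=P[near&(P[:,:,2]>lo)&(P[:,:,2]<hi)]
        if len(t): print(n,lo,len(t),np.round(t.mean(0),4),np.round(t.min(0),4),np.round(t.max(0),4))
im=cv2.imread('pics/scene2.png'); cv2.imwrite('pics/crop2.png',np.hstack([cv2.resize(im[100:260,400:540],(560,600))]))
E
```

```text
4.8 [0.4281 0.287  0.1515] [-3.1408e+00  0.0000e+00 -5.0000e-04] [ 0.07  0.05 -6.31] [0.01 0.01 0.01]
scene 0.094 252 [0.4392 0.2862 0.1071] [0.4183 0.2681 0.0965] [0.4486 0.3058 0.1198]
scene 0.12 430 [0.4387 0.2871 0.1369] [0.4221 0.2584 0.1201] [0.4459 0.3145 0.1499]
scene 0.15 528 [0.4365 0.2877 0.1653] [0.4161 0.2593 0.1501] [0.4454 0.3145 0.1799]
wrist 0.094 1705 [0.4395 0.2866 0.1065] [0.4209 0.2684 0.0953] [0.4465 0.3047 0.12  ]
wrist 0.12 3429 [0.4393 0.2865 0.138 ] [0.4286 0.2593 0.12  ] [0.443 0.314 0.15 ]
wrist 0.15 5334 [0.4328 0.2865 0.1651] [0.4147 0.2593 0.15  ] [0.4433 0.3136 0.18  ]
```

View pics/crop2.png

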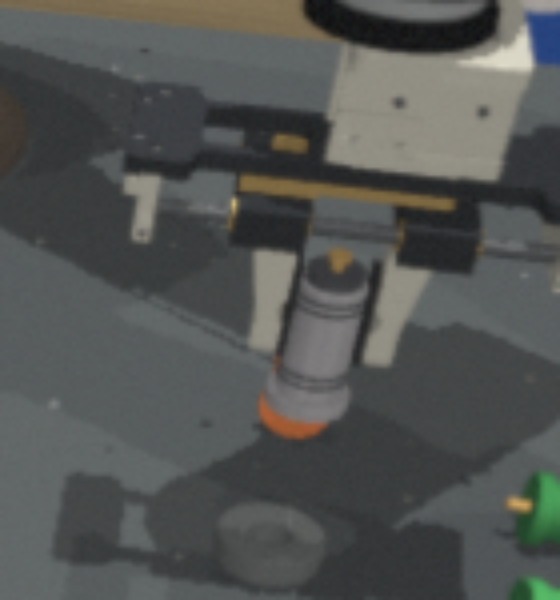

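The crop shows the steel gauge held upright between the pads, with the rest ring empty below it. Next I'm moving close to the tray to measure the mounts.

Emit:
carry_out(
  commands=[
    {"dp": [0.008, 0.02, 0], "rotation": [0, 0, 0]},
    {"dp": [0.016, 0.05, 0], "rotation": [0, 0, 0]},
    {"dp": [0.016, 0.05, 0], "rotation": [0, 0, 0]},
    {"dp": [0.016, 0.05, 0], "rotation": [0, 0, 0]},
    {"dp": [0.016, 0.05, 0], "rotation": [0, 0, 0]},
    {"dp": [0.008, 0.017, 0], "rotation": [0, 0, 0]},
    {"dp": [0, 0, 0], "rotation": [0, 0, 0]},
    {"dp": [0, 0, 0], "rotation": [0, 0, 0]},
  ],
)

```text
t: 5.9
eef_pos: [0.5077, 0.05, 0.1506]
ee_rot: [3.141, 0.002, -0.001]
force: [0.1, 0.2, -5.9]
width: 0.0296
gripper_force: 40.0
```

```bash
python3 - <<'E'
from h import *
C,im,d,st=grab('wrist'); P=cloud(C,d); print(st['t'],np.round(st['eef_pos'],4),np.round(st['ee_rot'],4),np.round(st['force'],2))
cv2.imwrite('pics/w3.png',im[:,:,::-1])
g=im.max(2)
ok=(P[:,:,2]>.02)&(P[:,:,2]<.04)&(P[:,:,0]>.52)&(P[:,:,0]<.62)&(abs(P[:,:,1])<.15)
m=ok&(P[:,:,2]>.0265); n,l,s,c=cv2.connectedComponentsWithStats(m.astype(np.uint8))
for i in range(1,n):
    if s[i,4]>300:
        q=P[l==i]; z=np.median(q[:,2]); k=cv2.convexHull(q[:,:2].astype(np.float32))
        (a,b),r=cv2.minEnclosingCircle(k); print('ring',s[i],np.round(z,4),np.round([a,b,r],4),np.round((q.min(0)+q.max(0))/2,4))
        x,y,w,h=s[i,:4]; sub=((g[y:y+h,x:x+w]<60)).astype(np.uint8)
        nn,ll,ss,cc=cv2.connectedComponentsWithStats(sub)
        for j in range(1,nn):
            if ss[j,4]>60: print('  dark',ss[j],np.round(cc[j]+[x,y],1),np.round(at_z(C,cc[j][0]+x,cc[j][1]+y,z),4))
E
```

```text
5.9 [0.5077 0.05   0.1506] [ 3.141e+00  1.800e-03 -6.000e-04] [ 0.12  0.22 -5.9 ]
ring [ 233  116   73   75 4209] 0.0324 [0.5682 0.0817 0.0242] [0.5682 0.0818 0.0306]
  dark [ 21  23  31  30 728] [268.7 153.6] [0.5686 0.0818 0.0324]
ring [ 347  116   72   74 4140] 0.0298 [0.5682 0.0071 0.0242] [0.5683 0.007  0.0294]
  dark [ 21  23  31  30 711] [382.7 153.4] [0.5684 0.0073 0.0298]
ring [ 458  117   73   73 4069] 0.0314 [ 0.5683 -0.0676  0.0241] [ 0.5686 -0.0673  0.0302]
  dark [ 23  23  30  30 693] [495.8 154.5] [ 0.5683 -0.0675  0.0314]
```

View pics/w3.png

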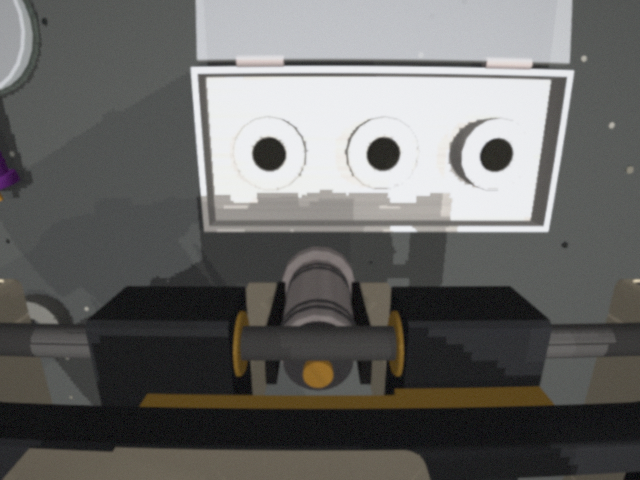

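The wrist picture shows the cores at (269,154), (383,153) and (496,154), and the gauge in the jaws at (318,300). The fits agree at x=0.5683 and y=0.0818, 0.0072 and -0.0675, so the spacing is 75 mm as expected. The tops are at about 30–32 mm.

Emit:
carry_out(
  commands=[
    {"dp": [0.03, -0.016, 0], "rotation": [0, 0, 0]},
    {"dp": [0.0308, -0.016, 0.01], "rotation": [0, 0, 0]},
    {"dp": [0, 0, 0.02], "rotation": [0, 0, 0]},
    {"dp": [0, 0, 0.014], "rotation": [0, 0, 0]},
    {"dp": [0, 0, 0], "rotation": [0, 0, 0]},
    {"dp": [0, 0, 0], "rotation": [0, 0, 0]},
  ],
)

```text
t: 6.7
eef_pos: [0.5693, 0.0822, 0.1083]
ee_rot: [-3.141, -0.001, 0.0]
force: [-0.7, 0.0, -6.6]
width: 0.0294
gripper_force: 40.0
```

```bash
python3 - <<'E'
from h import *
s=readout.get_state(); print({k:np.round(s[k],4) for k in ['t','eef_pos','ee_rot','force','moment']})
E
```

```text
{'t': np.float64(6.7), 'eef_pos': array([0.5693, 0.0822, 0.1083]), 'ee_rot': array([-3.1415e+00, -9.0000e-04,  4.0000e-04]), 'force': array([-0.6909,  0.0162, -6.6109]), 'moment': array([-0.0371, -0.1198,  0.0003])}
```

Emit:
carry_out(
  commands=[
    {"dp": [-0.0005, 0, 0.005], "rotation": [0, 0, 0]},
    {"dp": [0, 0, 0.005], "rotation": [0, 0, 0]},
    {"dp": [0, 0, 0.004], "rotation": [0, 0, 0]},
    {"dp": [0, 0, 0.002], "rotation": [0, 0, 0]},
    {"dp": [0, 0, 0], "rotation": [0, 0, 0]},
  ],
)

```text
t: 7.32
eef_pos: [0.5688, 0.082, 0.0917]
ee_rot: [3.142, -0.0, -0.0]
force: [-0.9, 0.5, -2.9]
width: 0.0295
gripper_force: 40.0
```

Emit:
carry_out(
  commands=[
    {"dp": [0, 0, 0.0008], "rotation": [0, 0, 0]},
    {"dp": [0, 0, 0.0007], "rotation": [0, 0, 0]},
  ],
)

```text
t: 7.58
eef_pos: [0.5688, 0.082, 0.0902]
ee_rot: [-3.142, -0.0, -0.0]
force: [-0.2, -0.7, -2.5]
width: 0.0291
gripper_force: 40.0
```

Emit:
carry_out(
  commands=[
    {"dp": [0, 0, 0.0005], "rotation": [0, 0, 0]},
    {"dp": [0, 0, 0.0005], "rotation": [0, 0, 0]},
  ],
)

```text
t: 7.82
eef_pos: [0.5688, 0.082, 0.0892]
ee_rot: [-3.142, -0.0, -0.0]
force: [-0.2, 0.6, -1.9]
width: 0.0295
gripper_force: 40.0
```

Emit:
carry_out(
  commands=[
    {"dp": [0, 0, 0.0005], "rotation": [0, 0, 0]},
    {"dp": [0, 0, 0.0005], "rotation": [0, 0, 0]},
  ],
)

```text
t: 8.07
eef_pos: [0.5687, 0.082, 0.0881]
ee_rot: [-3.142, -0.0, -0.0]
force: [0.1, 0.1, -1.1]
width: 0.029
gripper_force: 40.0
```

Emit:
carry_out(
  commands=[
    {"dp": [0, 0, 0.0005], "rotation": [0, 0, 0]},
    {"dp": [0, 0, 0], "rotation": [0, 0, 0]},
  ],
)

```text
t: 8.32
eef_pos: [0.5687, 0.082, 0.0876]
ee_rot: [-3.142, -0.0, -0.0]
force: [0.4, -0.3, -1.2]
width: 0.0293
gripper_force: 40.0
```

Emit:
carry_out(
  commands=[
    {"dp": [0, 0, 0.0005], "rotation": [0, 0, 0]},
    {"dp": [0, 0, 0], "rotation": [0, 0, 0]},
  ],
)

```text
t: 8.57
eef_pos: [0.5688, 0.082, 0.0873]
ee_rot: [-3.142, -0.0, -0.0]
force: [-0.9, -0.8, 0.7]
width: 0.0292
gripper_force: 40.0
```

Emit:
carry_out(
  commands=[
    {"dp": [0, 0, 0.0005], "rotation": [0, 0, 0]},
    {"dp": [0, 0, 0], "rotation": [0, 0, 0]},
  ],
)

```text
t: 8.82
eef_pos: [0.5688, 0.082, 0.0869]
ee_rot: [-3.142, -0.0, -0.0]
force: [-1.8, -0.5, 2.6]
width: 0.0293
gripper_force: 40.0
```

Emit:
carry_out(
  commands=[
    {"dp": [0, 0, 0.0004], "rotation": [0, 0, 0]},
    {"dp": [0, 0, 0], "rotation": [0, 0, 0]},
    {"dp": [0, 0, 0], "rotation": [0, 0, 0]},
    {"dp": [0, 0, 0], "rotation": [0, 0, 0]},
    {"dp": [0, 0, 0], "rotation": [0, 0, 0]},
    {"dp": [0, 0, 0], "rotation": [0, 0, 0]},
  ],
)

```text
t: 9.57
eef_pos: [0.5688, 0.082, 0.0865]
ee_rot: [-3.141, -0.001, -0.0]
force: [-1.3, -0.4, 5.0]
width: 0.0294
gripper_force: 40.0
```

```bash
cat > b.py <<'E'
from h import *
# button height above the foot via the wrist depth: tcp z - .0555 = foot
C,im,d,st=grab('wrist'); P=cloud(C,d); e=st['eef_pos']
print({k:np.round(st[k],4) for k in ['t','eef_pos','ee_rot','force']})
hsv=cv2.cvtColor(im,cv2.COLOR_RGB2HSV); o=(hsv[:,:,0]>10)&(hsv[:,:,0]<30)&(hsv[:,:,1]>120)&(hsv[:,:,2]>60)&(np.hypot(P[:,:,0]-e[0],P[:,:,1]-e[1])<.012)&(P[:,:,2]>e[2]+.01)&(P[:,:,2]<e[2]+.046)
q=P[o]; v,u=np.nonzero(o); z=np.percentile(q[:,2],80) if len(q) else 0
print('button',len(q),'z above foot',np.round(z-e[2]+.0555,4),'pixel',u.mean() if len(u) else 0,v.mean() if len(u) else 0,np.round(q.mean(0)-e,4) if len(u) else 0)
E
python3 b.py
```

```text
{'t': np.float64(9.575), 'eef_pos': array([0.5688, 0.082 , 0.0865]), 'ee_rot': array([-3.1415e+00, -5.0000e-04, -1.0000e-04]), 'force': array([-1.3183, -0.3993,  4.955 ])}
button 805 z above foot 0.0911 pixel 317.7913043478261 379.9875776397516 [ 0.0019 -0.      0.032 ]
```

The left mount pushes the pin in about 9 mm, so it is sound. On to the middle mount.

Emit:
carry_out(
  commands=[
    {"dp": [0, 0, -0.006], "rotation": [0, 0, 0]},
    {"dp": [0, 0, -0.016], "rotation": [0, 0, 0]},
    {"dp": [0, 0.02, 0], "rotation": [0, 0, 0]},
    {"dp": [0, 0.035, 0], "rotation": [0, 0, 0]},
    {"dp": [-0.0003, 0.0197, 0], "rotation": [0, 0, 0]},
    {"dp": [0, 0, 0.004], "rotation": [0, 0, 0]},
    {"dp": [0, 0, 0.006], "rotation": [0, 0, 0]},
    {"dp": [0, 0, 0.006], "rotation": [0, 0, 0]},
  ],
)

```text
t: 10.62
eef_pos: [0.5682, 0.0075, 0.0917]
ee_rot: [3.141, 0.0, 0.0]
force: [-0.7, -1.2, -3.9]
width: 0.0292
gripper_force: 40.0
```

Emit:
carry_out(
  commands=[
    {"dp": [0, 0, 0.002], "rotation": [0, 0, 0]},
    {"dp": [0, 0, 0], "rotation": [0, 0, 0]},
  ],
)

```text
t: 10.88
eef_pos: [0.5683, 0.0075, 0.0901]
ee_rot: [3.141, 0.0, 0.0]
force: [-0.3, -1.4, -4.6]
width: 0.0291
gripper_force: 40.0
```

Emit:
carry_out(
  commands=[
    {"dp": [0, 0, 0.001], "rotation": [0, 0, 0]},
    {"dp": [0, 0, 0.001], "rotation": [0, 0, 0]},
  ],
)

```text
t: 11.12
eef_pos: [0.5683, 0.0074, 0.0883]
ee_rot: [-3.141, -0.0, -0.0]
force: [-1.0, 0.3, -3.7]
width: 0.0294
gripper_force: 40.0
```

Emit:
carry_out(
  commands=[
    {"dp": [0, 0, 0.001], "rotation": [0, 0, 0]},
    {"dp": [0, 0, 0.001], "rotation": [0, 0, 0]},
  ],
)

```text
t: 11.38
eef_pos: [0.5684, 0.0074, 0.0862]
ee_rot: [-3.141, -0.0, -0.0]
force: [-1.8, 1.3, -1.6]
width: 0.0293
gripper_force: 40.0
```

Emit:
carry_out(
  commands=[
    {"dp": [0, 0, 0.0005], "rotation": [0, 0, 0]},
    {"dp": [0, 0, 0.0005], "rotation": [0, 0, 0]},
  ],
)

```text
t: 11.62
eef_pos: [0.5684, 0.0073, 0.0852]
ee_rot: [-3.141, -0.0, -0.0]
force: [-0.9, 1.4, -1.3]
width: 0.0293
gripper_force: 40.0
```

Emit:
carry_out(
  commands=[
    {"dp": [0, 0, 0.0005], "rotation": [0, 0, 0]},
    {"dp": [0, 0, 0], "rotation": [0, 0, 0]},
  ],
)

```text
t: 11.88
eef_pos: [0.5684, 0.0073, 0.0848]
ee_rot: [-3.142, -0.0, -0.0]
force: [-1.6, 2.2, -0.3]
width: 0.0294
gripper_force: 40.0
```

Emit:
carry_out(
  commands=[
    {"dp": [0, 0, 0.0005], "rotation": [0, 0, 0]},
    {"dp": [0, 0, 0], "rotation": [0, 0, 0]},
  ],
)

```text
t: 12.12
eef_pos: [0.5684, 0.0073, 0.0845]
ee_rot: [-3.142, -0.0, -0.0]
force: [-2.9, 2.0, 2.2]
width: 0.0296
gripper_force: 40.0
```

Emit:
carry_out(
  commands=[
    {"dp": [0, 0, 0.0004], "rotation": [0, 0, 0]},
    {"dp": [0, 0, 0], "rotation": [0, 0, 0]},
  ],
)

```text
t: 12.38
eef_pos: [0.5685, 0.0073, 0.0841]
ee_rot: [-3.141, -0.0, -0.0]
force: [-2.9, 2.1, 5.1]
width: 0.0295
gripper_force: 40.0
```

Emit:
carry_out(
  commands=[
    {"dp": [0, 0, 0], "rotation": [0, 0, 0]},
    {"dp": [0, 0, 0], "rotation": [0, 0, 0]},
    {"dp": [0, 0, 0], "rotation": [0, 0, 0]},
    {"dp": [0, 0, 0], "rotation": [0, 0, 0]},
  ],
)

```text
t: 12.88
eef_pos: [0.5685, 0.0073, 0.084]
ee_rot: [-3.142, -0.0, -0.0]
force: [-2.8, 1.8, 5.0]
width: 0.0294
gripper_force: 40.0
```

```bash
python3 b.py
```

```text
{'t': np.float64(12.875), 'eef_pos': array([0.5685, 0.0073, 0.084 ]), 'ee_rot': array([-3.1415e+00, -5.0000e-04, -1.0000e-04]), 'force': array([-2.7869,  1.8098,  5.0439])}
button 824 z above foot 0.0904 pixel 317.69417475728153 379.8604368932039 [ 0.0017 -0.      0.0317]
```

The middle mount also pushes the pin in, by about 8.4 mm, so it is sound too. On to the right mount.

Emit:
carry_out(
  commands=[
    {"dp": [0, 0, -0.006], "rotation": [0, 0, 0]},
    {"dp": [0, 0, -0.018], "rotation": [0, 0, 0]},
    {"dp": [0, 0.02, 0], "rotation": [0, 0, 0]},
    {"dp": [0, 0.035, 0], "rotation": [0, 0, 0]},
    {"dp": [0, 0.0195, 0], "rotation": [0, 0, 0]},
    {"dp": [0, 0, 0.004], "rotation": [0, 0, 0]},
    {"dp": [0, 0, 0.007], "rotation": [0, 0, 0]},
    {"dp": [0, 0, 0.006], "rotation": [0, 0, 0]},
  ],
)

```text
t: 13.92
eef_pos: [0.5682, -0.0669, 0.09]
ee_rot: [3.141, 0.0, 0.0]
force: [-0.0, -0.4, -5.7]
width: 0.0297
gripper_force: 40.0
```

Emit:
carry_out(
  commands=[
    {"dp": [0, 0, 0.002], "rotation": [0, 0, 0]},
    {"dp": [0, 0, 0], "rotation": [0, 0, 0]},
  ],
)

```text
t: 14.18
eef_pos: [0.5681, -0.0669, 0.0886]
ee_rot: [3.142, 0.001, 0.0]
force: [-0.6, -0.0, -4.8]
width: 0.0295
gripper_force: 40.0
```

Emit:
carry_out(
  commands=[
    {"dp": [0, 0, 0.0007], "rotation": [0, 0, 0]},
    {"dp": [0, 0, 0.0005], "rotation": [0, 0, 0]},
  ],
)

```text
t: 14.42
eef_pos: [0.5684, -0.0671, 0.0878]
ee_rot: [-3.141, -0.0, -0.0]
force: [-1.5, 0.1, -4.6]
width: 0.0293
gripper_force: 40.0
```

Emit:
carry_out(
  commands=[
    {"dp": [0, 0, 0.0005], "rotation": [0, 0, 0]},
    {"dp": [0, 0, 0], "rotation": [0, 0, 0]},
  ],
)

```text
t: 14.68
eef_pos: [0.5684, -0.0672, 0.0872]
ee_rot: [-3.141, -0.0, -0.0]
force: [-0.5, 0.6, -4.6]
width: 0.0293
gripper_force: 40.0
```

Emit:
carry_out(
  commands=[
    {"dp": [0, 0, 0.0005], "rotation": [0, 0, 0]},
    {"dp": [0, 0, 0], "rotation": [0, 0, 0]},
  ],
)

```text
t: 14.92
eef_pos: [0.5685, -0.0672, 0.0868]
ee_rot: [-3.142, -0.0, -0.0]
force: [-0.3, 0.9, -2.0]
width: 0.0296
gripper_force: 40.0
```

Emit:
carry_out(
  commands=[
    {"dp": [0, 0, 0.0005], "rotation": [0, 0, 0]},
    {"dp": [0, 0, 0], "rotation": [0, 0, 0]},
  ],
)

```text
t: 15.18
eef_pos: [0.5685, -0.0672, 0.0864]
ee_rot: [-3.142, -0.001, -0.0]
force: [-1.2, 1.3, -0.2]
width: 0.0297
gripper_force: 40.0
```

Emit:
carry_out(
  commands=[
    {"dp": [0, 0, 0.0005], "rotation": [0, 0, 0]},
    {"dp": [0, 0, 0], "rotation": [0, 0, 0]},
  ],
)

```text
t: 15.42
eef_pos: [0.5685, -0.0673, 0.0859]
ee_rot: [3.142, -0.001, -0.0]
force: [-0.8, 1.8, 3.1]
width: 0.0292
gripper_force: 40.0
```

Emit:
carry_out(
  commands=[
    {"dp": [0, 0, 0], "rotation": [0, 0, 0]},
    {"dp": [0, 0, 0], "rotation": [0, 0, 0]},
    {"dp": [0, 0, 0], "rotation": [0, 0, 0]},
    {"dp": [0, 0, 0], "rotation": [0, 0, 0]},
  ],
)

```text
t: 15.92
eef_pos: [0.5685, -0.0672, 0.0857]
ee_rot: [-3.142, -0.0, -0.0]
force: [-1.6, 2.1, 4.6]
width: 0.0295
gripper_force: 40.0
```

```bash
python3 b.py
```

```text
{'t': np.float64(15.925), 'eef_pos': array([ 0.5685, -0.0672,  0.0857]), 'ee_rot': array([-3.1416e+00, -5.0000e-04, -1.0000e-04]), 'force': array([-1.6392,  2.0805,  4.615 ])}
button 805 z above foot 0.0848 pixel 317.69813664596273 376.3192546583851 [ 0.0001 -0.      0.028 ]
```

The right mount lets the pin read only about 2.8 mm, so it is the soft one. I'm easing the load, then releasing here and lifting clear.

Emit:
carry_out(
  commands=[
    {"dp": [0, 0, -0.0006], "rotation": [0, 0, 0]},
    {"dp": [0, 0, 0], "rotation": [0, 0, 0]},
    {"dp": [0, 0, 0], "rotation": [0, 0, 0]},
  ],
)

```text
t: 16.35
eef_pos: [0.5684, -0.0672, 0.0861]
ee_rot: [-3.142, -0.0, -0.0]
force: [0.3, 0.9, 2.5]
width: 0.0294
gripper_force: 40.0
```

Emit:
carry_out(
  commands=[
    {"dp": [0, 0, 0], "rotation": [0, 0, 0]},
    {"dp": [0, 0, 0], "rotation": [0, 0, 0]},
    {"dp": [0, 0, 0], "rotation": [0, 0, 0]},
    {"dp": [0, 0, 0], "rotation": [0, 0, 0]},
    {"dp": [0, 0, 0], "rotation": [0, 0, 0]},
    {"dp": [0, 0, 0], "rotation": [0, 0, 0]},
  ],
  grip=0.075,
)

```text
t: 17.1
eef_pos: [0.5683, -0.0673, 0.0862]
ee_rot: [-3.142, -0.0, -0.0]
force: [0.2, -0.1, 0.7]
width: 0.0744
gripper_force: 0.0
```

Emit:
carry_out(
  commands=[
    {"dp": [0, 0, -0.01], "rotation": [0, 0, 0]},
    {"dp": [0, 0, -0.03], "rotation": [0, 0, 0]},
    {"dp": [0, 0, -0.04], "rotation": [0, 0, 0]},
    {"dp": [0, 0, -0.04], "rotation": [0, 0, 0]},
    {"dp": [-0.03, 0, -0.02], "rotation": [0, 0, 0]},
    {"dp": [-0.03, 0, 0], "rotation": [0, 0, 0]},
    {"dp": [0, 0, 0], "rotation": [0, 0, 0]},
    {"dp": [0, 0, 0], "rotation": [0, 0, 0]},
  ],
)

```text
t: 18.1
eef_pos: [0.5087, -0.0672, 0.2269]
ee_rot: [-3.142, -0.001, 0.0]
force: [1.1, -0.7, -0.0]
width: 0.0745
gripper_force: 0.0
```

```bash
python3 - <<'E'
from h import *
C,im,d,st=grab('wrist'); P=cloud(C,d); print(st['t'],np.round(st['eef_pos'],4))
cv2.imwrite('pics/w4.png',im[:,:,::-1]); c=np.array([.5683,-.0675])
near=np.hypot(P[:,:,0]-c[0],P[:,:,1]-c[1])<.025
for lo,hi in [(.0355,.042),(.1,.1075),(.1085,.13)]:
    t=P[near&(P[:,:,2]>lo)&(P[:,:,2]<hi)]
    if len(t): print(lo,len(t),np.round(t.mean(0),4),np.round(t.min(0),4),np.round(t.max(0),4))
E
```

```text
18.1 [ 0.5087 -0.0672  0.2269]
0.0355 221 [ 0.5801 -0.0673  0.0388] [ 0.5663 -0.0856  0.0367] [ 0.5864 -0.049   0.0406]
0.1 924 [ 0.568  -0.0673  0.1048] [ 0.5553 -0.0792  0.1   ] [ 0.5803 -0.0553  0.1067]
0.1085 198 [ 0.5679 -0.0671  0.1155] [ 0.5631 -0.0717  0.1126] [ 0.5726 -0.0628  0.1172]
```

View pics/w4.png

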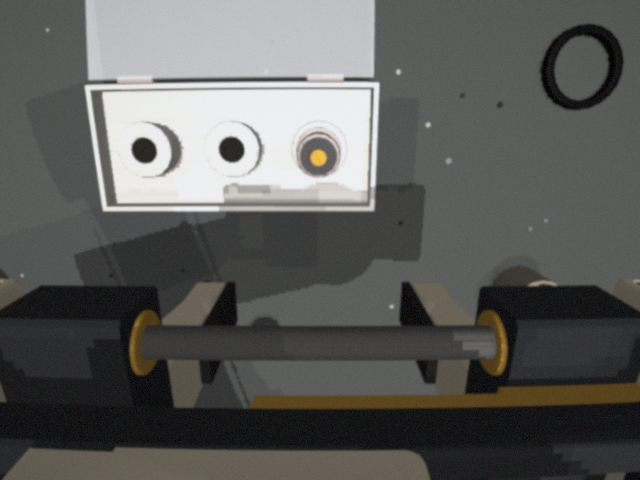

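The wrist picture shows the gauge standing upright at (318,157) on the right mount. It is centred at (0.568, -0.067), and the jaws are clear of it. I'm handing in the job.

```bash
python3 -c "
from station import arm; print(arm.job_done())"
```

```text
the job is handed in; nothing more can be done
None
```

I tested all three mounts left to right, found the right one soft (pin pushed in about 2.8 mm, against about 9.0 and 8.4 mm on the left and middle), left the gauge standing free and upright on it, and handed the job in.

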